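Flip the checked job's status flag

ROBOT

A 6-joint arm with a two-finger parallel gripper is mounted at the origin on the work surface. World frame = base frame: x ahead of the robot, y to its left, z up, the work surface at z = 0. Lengths are in m, angles in rad, forces in N, time in s.
With the tool pointing down it reaches from about 0.25 to 0.775 m from the base axis. Payload 4 kg.
Tool frame: the origin (TCP) lies midway between the tips of the shut fingers; the grasp point (between the pads) lies 19 mm behind it; z points along the fingers, y is the direction in which the jaws open and shut (so a half turn about z gives the same grasp; the last joint's range is limited). The gripper opens to 94 mm and grips with 3 to 60 N. Pads are 16 mm wide; open, the fingers measure 119 mm over their backs; the gripper's body (75 mm by 177 mm) begins 78 mm behind the grasp point.
Start: joints at [-0.103, 0.087, 1.371, -0, 1.684, -0.103], TCP at [0.55, -0, 0.206] pointing down, gripper open.
Joint ranges: [-3.1, 3.1], [-0.76, 2.03], [0.27, 2.55], [-1.08, 4.22], [0.17, 2.65], [-2.57, 2.57]. Speed limits (rad/s): [2.79, 2.79, 3.14, 3.14, 3.14, 3.14].

INTERFACE

Orientations are given as [roll, pitch, yaw] about the fixed x, y, z axes, in that order (R = Rz(yaw) Ry(pitch) Rx(roll)).
In Python, from bench import robot gives the robot as it stands.
- The arm moves only by the tool servo_tool, never from a script. Its argument "rows" is a list of rows, each a list of 2 entries, a list of its own where there are three numbers: the shift along the tool's x, y, z normalised to -1 to 1, where 1 is 0.08 m, then the turn about the tool's z normalised to -1 to 1, where 1 is pi/2 rad. A call has 1 to 12 rows; each row is the pose to reach, as a shift and turn from the pose commanded when the call began, along the tool's axes at that moment; what a row does not reach only later rows make up. A row lasts 1/12 s, in which the tool goes at most 41.7 mm and 7.16 degrees, less where a joint would pass 70% of its speed; a pose out of reach is approached as far as the arm can. A call with a number of a shift or a turn outside -1 to 1 is refused whole. A call with a gripper value outside its range is refused whole. "grip" is the closure, from -1 (fully open) to 1 (shut), set as the call begins (left out, the last holds). The fingers move at their own pace and stop on an object; the grip force is fixed at half the most. Time passes only in rows, so rows that repeat a pose let the fingers close. It gives the time, the measured TCP pose, the force and the opening at its end, in the units of the state.
- robot.get_obs(): the state, without advancing time (a new reading comes with each control period).
- robot.snapshot(name): name is "scene" or "side" or "wrist"; returns a dict with "pixels" (420x560x3 uint8, red, green, blue), "camera_matrix" (3x3 intrinsics, pixels), "world_from_camera" (4x4, takes a point from camera to world coordinates). Camera axes: x right, y down, z forward; pixel columns grow to the right and rows downward; lengths in m; the calibration is good to about 2 mm. A picture is of the moment at which its call begins. There is no depth.
- robot.close_job(): hands the job in, once; it reports no verdict.
The state is a dict: "time": time; "joint_positions": joint angles; "qvel": joint speeds; "joint_torque": joint torques, N m; "tool_pos": TCP position; "ee_rot": TCP orientation; "wrist_force": force on the tool from outside, world axes, zero at the start; "wrist_torque": the same for the moment, N m; "width": finger opening in m.
Only numpy, scipy, OpenCV 4.12 (cv2) and the standard library are available. Lean on these libraries where they do the work, as an engineer would, in place of code of your own. Each camera call takes 0.05 s, during which the arm holds its last target.

TASK

The taller of the two piles of printed cards has been checked: push the white flag on the marker beside that pile all the way over its pivot with the fingers, until it lies flat on the sloping face and shows its other side, then let go. Do not pick up, tip over or shove the marker, leave the flag of the lower pile as it is, and do not disturb the piles, the mug, the tape or the stamp.

Things in the scene. Friction and masses are not known exactly. Their poses are not given: they have to be found in the camera images.
- marker1: loose status marker 1, at the taller pile: dark steel base 150 x 100 x 12 mm, 1.2 kg, with a grey display face sloping down 45 deg towards the marker's +x and a white flag hinged on the face's top edge. Origin: centre of the base's underside; x horizontal, from its pile to the marker (the way the flag goes over), y along the pivot, z up. Pivot at (-20, 0, 100) mm
- flag1 (a joint): hinge angle (rad) of flag 1, at the taller pile. 0 = leans back 45 deg towards the pile, ring side up; pi/2 = leans 45 deg the other way; pi = flipped right over, flat on the sloping face, disc side up. Starts at 0 to 0.25; stops at 0 and pi. Friction hinge (about 0.03 N m): stays at any angle, does not fall by itself, 0.5 N at its free edge moves it
- pivot1 (a point): middle of the pivot line of flag 1, 100 mm above the table; axes as marker 1. The display face below it is 80 mm long down the slope and 76 mm wide; two small hinge ears stand at its ends, 37 mm to either side
- flag_tip1 (a point): middle of the free edge of flag 1, 70 mm from the pivot line. The flag is a white plate 60 mm wide along the pivot, 5 mm thick, centred on the pivot line, one side with a grey ring and the other with a solid grey disc, 40 g
- pile1: loose pile of printed cards, the taller of the two: 105 x 148 mm, 80 mm high, 1.2 kg. Origin at the centre of its underside; it lies 140 mm behind its marker (marker -x), squared with it to about 3 degrees
- marker2: loose status marker 2, at the lower pile: dark steel base 150 x 100 x 12 mm, 1.2 kg, with a grey display face sloping down 45 deg towards the marker's +x and a white flag hinged on the face's top edge. Origin: centre of the base's underside; x horizontal, from its pile to the marker (the way the flag goes over), y along the pivot, z up. Pivot at (-20, 0, 100) mm
- flag2 (a joint): hinge angle (rad) of flag 2, at the lower pile. 0 = leans back 45 deg towards the pile, ring side up; pi/2 = leans 45 deg the other way; pi = flipped right over, flat on the sloping face, disc side up. Starts at 0 to 0.25; stops at 0 and pi. Friction hinge (about 0.03 N m): stays at any angle, does not fall by itself, 0.5 N at its free edge moves it
- pivot2 (a point): middle of the pivot line of flag 2, 100 mm above the table; axes as marker 2. The display face below it is 80 mm long down the slope and 76 mm wide; two small hinge ears stand at its ends, 37 mm to either side
- flag_tip2 (a point): middle of the free edge of flag 2, 70 mm from the pivot line. The flag is a white plate 60 mm wide along the pivot, 5 mm thick, centred on the pivot line, one side with a grey ring and the other with a solid grey disc, 40 g
- pile2: loose pile of printed cards, the lower of the two: 105 x 148 mm, 26 mm high, 0.45 kg. Origin at the centre of its underside; it lies 140 mm behind its marker (marker -x), squared with it to about 3 degrees
- mug: white mug, 80 mm across, 90 mm high, handle on its +y side; origin under its centre. Leave alone
- tape: roll of brown tape lying flat, 90 mm across, 24 mm high, 72 mm hole; origin under its centre. Leave alone
- stamp: wooden hand stamp standing upright, 44 mm across, 78 mm high; origin under its centre. Leave alone
There are look-alikes about, which are no part of the job. What is shaped like the pile1 but pink is not meant.

How it is judged:
At the end, for the whole second after the job is handed in: the flag of the marker at the taller pile lies on its display face to within 0.15 rad (9 degrees) and at rest; the other flag is still back (below 0.45 rad); both markers upright, within 40 mm of where they stood; piles, mug, tape and stamp upright and within 30 mm of where they were (value of joint flag1 above 2.99 rad and value of joint flag2 below 0.45 rad and distance of each of marker1, marker2 from where it was at the start of the episode below 0.04 m and distance of each of pile1, pile2, mug, tape, stamp from where it was at the start of the episode below 0.03 m and angle between each of marker1, marker2, pile1, pile2, mug, tape, stamp's own z axis and vertical below 0.1 rad and linear speed of each of marker1, marker2 below 0.02 m/s and velocity of joint flag1 below 0.1 rad/s); the robot touches nothing.
It fails at once if a marker is lifted (12 mm) or tipped (0.3 rad) (height (world z) of any of marker1, marker2 above 0.012 m or angle between any of marker1, marker2's own z axis and vertical above 0.3 rad).
It fails at once if a marker is shoved more than 40 mm (distance of any of marker1, marker2 from where it was at the start of the episode above 0.04 m).
It fails at once if the flag of the lower pile is turned (value of joint flag2 above 0.45 rad).
It fails at once if a pile, the mug, the tape or the stamp is moved more than 30 mm (distance of any of pile1, pile2, mug, tape, stamp from where it was at the start of the episode above 0.03 m).
It also fails if it takes over 40 s, if anything falls off the work surface, if the arm or the gripper's body presses on something with over 40 N, if the wrist force passes 120 N, or if a joint passes its speed limit or range.

## Working session

There is one attempt and no reset: what is moved stays moved. The work goes in short steps, Python scripts to look and compute and a tool call to move; the robot and the scene stay as the last step left them, time stands still between calls to the robot, and variables do not carry over. Pictures are saved under pics/ and viewed, and the job is handed in when it is done.

Besides the shell and the picture viewer there is one more tool, called after "Call:" as name(argument=value, ...), one argument or row to a line, values as JSON. servo_tool: Moves the arm, as the interface text tells. Its arguments: {"type":"object","properties":{"rows":{"type":"array"},"grip":{"type":"number"}},"required":["rows"]}

```bash
mkdir -p pics
python3 - <<'E'
from bench import robot
import cv2,pickle
d={}
for n in("scene","side","wrist"):
    s=robot.snapshot(n);d[n]=s;cv2.imwrite(f"pics/{n}0.png",s["pixels"][:,:,::-1])
    print(n,s["camera_matrix"].round(1).tolist(),s["world_from_camera"].round(3).tolist())
pickle.dump(d,open("s0.pkl","wb"))
print(robot.get_obs())
E
```

```text
scene [[543.8, 0.0, 283.4], [0.0, 543.8, 214.0], [0.0, 0.0, 1.0]] [[0.451, 0.657, -0.605, 1.385], [0.893, -0.338, 0.298, -0.534], [-0.008, -0.674, -0.738, 1.222], [0.0, 0.0, 0.0, 1.0]]
side [[509.7, 0.0, 276.3], [0.0, 509.7, 216.9], [0.0, 0.0, 1.0]] [[0.738, -0.417, 0.531, -0.243], [-0.675, -0.445, 0.588, -0.876], [-0.009, -0.792, -0.61, 0.937], [0.0, 0.0, 0.0, 1.0]]
wrist [[317.9, 0.0, 277.7], [0.0, 317.9, 212.6], [0.0, 0.0, 1.0]] [[1.0, -0.0, -0.001, 0.549], [-0.0, -0.973, -0.231, 0.066], [-0.001, 0.231, -0.973, 0.383], [0.0, 0.0, 0.0, 1.0]]
{'time': 0.15, 'joint_positions': array([-1.03076130e-01,  8.77961963e-02,  1.37188095e+00,  1.68822815e-05,
        1.68362695e+00, -1.03116536e-01]), 'qvel': array([ 1.45318443e-03, -3.00558899e-04, -4.76977692e-03,  9.78879065e-04,
       -9.38280142e-05,  1.08017596e-03]), 'joint_torque': array([ 1.24418581e-03, -3.40636396e+01, -3.02795255e+01,  7.18983379e-02,
        3.04441026e-02, -1.11468453e-04]), 'tool_pos': array([5.49576951e-01, 5.81838343e-05, 2.04580343e-01]), 'ee_rot': array([-3.13989203e+00, -1.92854265e-04,  1.57083845e+00]), 'wrist_force': array([ 0.35737186, -0.17131037,  0.54662788]), 'wrist_torque': array([-0.01104197, -0.00771858,  0.01050086]), 'width': 0.09406123928425994}
```

View pics/scene0.png

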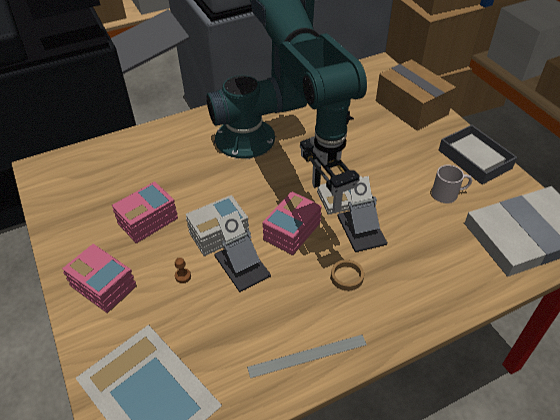

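View pics/side0.png

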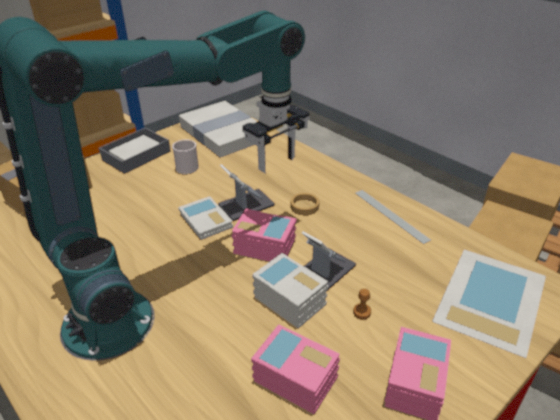

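View pics/wrist0.png

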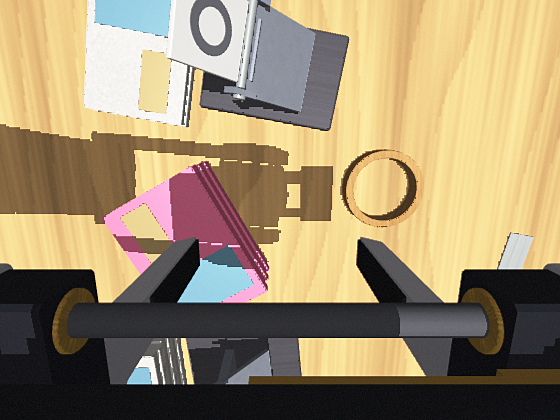

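Run:
```python
import cv2
a=cv2.imread("pics/scene0.png")[180:300,170:290];b=cv2.imread("pics/side0.png")[220:330,245:365]
cv2.imwrite("pics/c1.png",cv2.resize(a,None,fx=5,fy=5,interpolation=cv2.INTER_CUBIC))
cv2.imwrite("pics/c2.png",cv2.resize(b,None,fx=5,fy=5,interpolation=cv2.INTER_CUBIC))
```

```text
(no output)
```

View pics/c1.png

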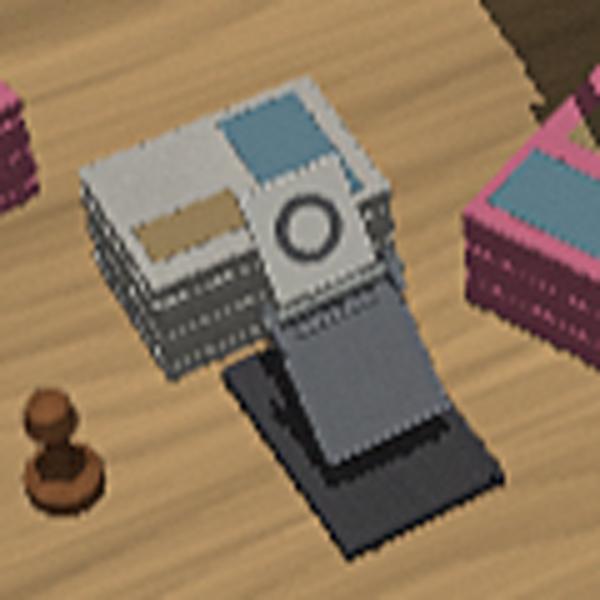

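View pics/c2.png

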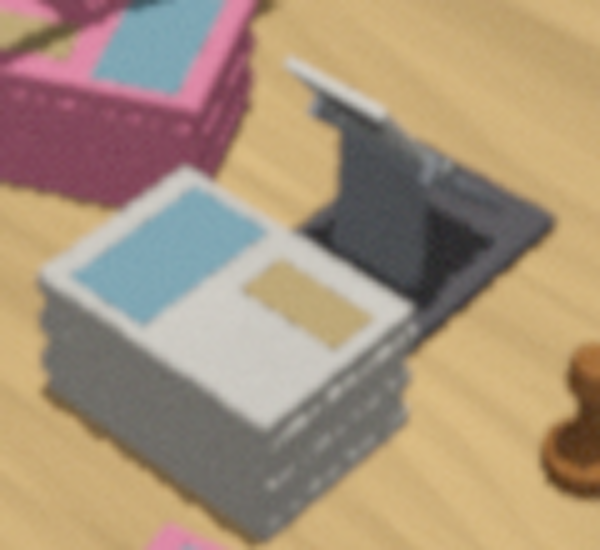

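```bash
cat > h.py <<'E'
import numpy as np,pickle
D=pickle.load(open("s0.pkl","rb"))
def ray(cam,u,v,z,D=D):
    s=D[cam];K=s["camera_matrix"];T=s["world_from_camera"]
    d=T[:3,:3]@np.linalg.solve(K,[u,v,1]);o=T[:3,3];return o+d*(z-o[2])/d[2]
def proj(cam,P,D=D):
    s=D[cam];K=s["camera_matrix"];T=np.linalg.inv(s["world_from_camera"])
    c=T[:3,:3]@np.asarray(P)+T[:3,3];q=K@c;return q[:2]/q[2]
E
python3 - <<'E'
from h import *
for n,x,y,z in [("baseFL",348,548,.012),("baseFR",502,475,.012),("baseBL",225,375,.012),("pivL",268,312,.1),("pivR",395,270,.1),("pileT",82,175,.08),("pileT",308,80,.08),("pileT",388,185,.08),("pileT",160,290,.08),("faceBL",332,465,.043),("faceBR",450,405,.043)]:
    print(n,ray("scene",170+x/5,180+y/5,z).round(3))
for n,x,y,z in [("baseR",553,215,.012),("pileT",185,168,.08),("pileT",412,310,.08),("pileT",265,430,.08),("pileT",40,275,.08),("tip",290,62,.149),("piv",385,115,.1)]:
    print("side",n,ray("side",245+x/5,220+y/5,z).round(3))
E
```

```text
baseFL [ 0.584 -0.272  0.012]
baseFR [ 0.579 -0.178  0.012]
baseBL [ 0.445 -0.287  0.012]
pivL [ 0.484 -0.269  0.1  ]
pivR [ 0.488 -0.196  0.1  ]
pileT [ 0.326 -0.319  0.08 ]
pileT [ 0.315 -0.175  0.08 ]
pileT [ 0.413 -0.168  0.08 ]
pileT [ 0.426 -0.311  0.08 ]
faceBL [ 0.552 -0.265  0.043]
faceBR [ 0.544 -0.192  0.043]
side baseR [ 0.58  -0.276  0.012]
side pileT [ 0.411 -0.171  0.08 ]
side pileT [ 0.421 -0.318  0.08 ]
side pileT [ 0.317 -0.325  0.08 ]
side pileT [ 0.308 -0.18   0.08 ]
side tip [ 0.449 -0.206  0.149]
side piv [ 0.497 -0.227  0.1  ]
```

Could be mistaken for the target: the white tall pile at scene (217,225) with its marker at (240,255), the white low pile at (345,190) with its marker at (360,225), and pink piles at (145,210), (98,275) and (292,222). In the crop, the white pile at (217,225) is clearly tall (about 80 mm of card edge showing), so I choose its marker. Its pivot is at about (0.487, -0.232, 0.1), yaw about 4°, with the flag leaning back ring side up. I'll go behind it with the fingers shut.

Call:
servo_tool(
  rows=[
    [[-0.33, -0.2, 0], 0],
    [[-0.66, -0.4, 0], 0],
    [[-0.99, -0.587, 0], 0],
    [[-0.99, -0.587, 0], 0],
  ],
  grip=1,
)

```text
time: 0.48
tool_pos: [0.501, -0.0827, 0.2053]
ee_rot: [-3.14, 0.002, 1.566]
wrist_force: [-0.5, 0.3, 0.6]
width: 0.0707
```

Call:
servo_tool(
  rows=[
    [[-0.33, -0.2, 0], 0],
    [[-0.66, -0.4, 0], 0],
    [[-0.99, -0.587, 0], 0],
    [[-0.99, -0.587, 0], 0],
  ],
)

```text
time: 0.82
tool_pos: [0.4542, -0.1616, 0.2053]
ee_rot: [-3.14, 0.002, 1.566]
wrist_force: [1.3, 1.8, -0.2]
width: 0.0439
```

Call:
servo_tool(
  rows=[
    [[-0.33, -0.2, 0], -0.045],
    [[-0.66, -0.4, 0], -0.045],
    [[-0.99, -0.587, 0], -0.045],
    [[-0.99, -0.587, 0], -0.045],
    [[-0.99, -0.587, 0], -0.045],
  ],
)

```text
time: 1.23
tool_pos: [0.4092, -0.2378, 0.2052]
ee_rot: [3.141, -0.001, 1.639]
wrist_force: [0.2, 0.4, 0.7]
width: 0.0105
```

```bash
cat > look.py <<'E'
from bench import robot
import cv2,sys,numpy as np
n=sys.argv[1]
a=robot.snapshot("scene")["pixels"][150:310,150:310,::-1];b=robot.snapshot("side")["pixels"][180:340,225:385,::-1]
cv2.imwrite(f"pics/{n}.png",cv2.resize(np.hstack([a,b]),None,fx=2.5,fy=2.5,interpolation=cv2.INTER_CUBIC))
o=robot.get_obs();print(o["time"],o["tool_pos"].round(4),o["ee_rot"].round(3),o["wrist_force"].round(2),o["width"])
E
python3 look.py l1
```

```text
1.3333 [ 0.4098 -0.2366  0.2053] [ 3.141e+00 -1.000e-03  1.642e+00] [-0.36  0.67 -0.38] 0.0026424098350487633
```

View pics/l1.png

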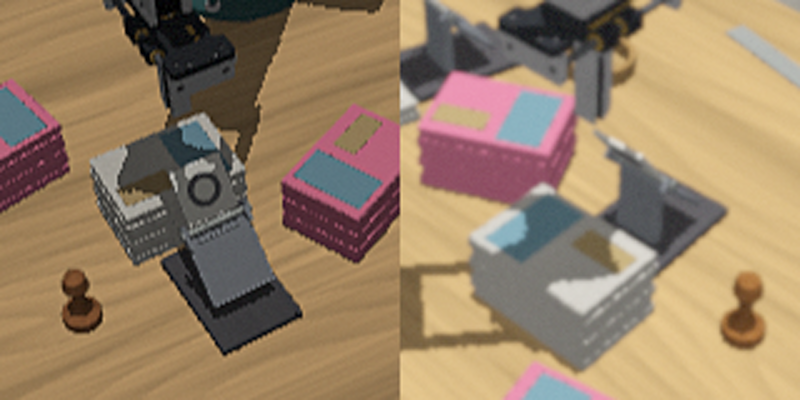

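The shut fingers hang at side-crop (595,110), above the pile and behind the flag tip. I'll lower them to z = 0.135.

Call:
servo_tool(
  rows=[
    [[0, 0, 0.3], 0],
    [[0, 0, 0.6], 0],
    [[0, 0, 0.875], 0],
    [[0, 0, 0.875], 0],
    [[0, 0, 0.875], 0],
  ],
)

```text
time: 1.75
tool_pos: [0.4092, -0.2359, 0.1345]
ee_rot: [-3.14, -0.002, 1.644]
wrist_force: [0.9, 0.1, 0.6]
width: 0.0
```

```bash
python3 look.py l2
```

```text
1.85 [ 0.4104 -0.2374  0.1371] [3.140e+00 1.000e-03 1.643e+00] [0.43 0.39 0.4 ] 0.0006567420525077495
```

View pics/l2.png

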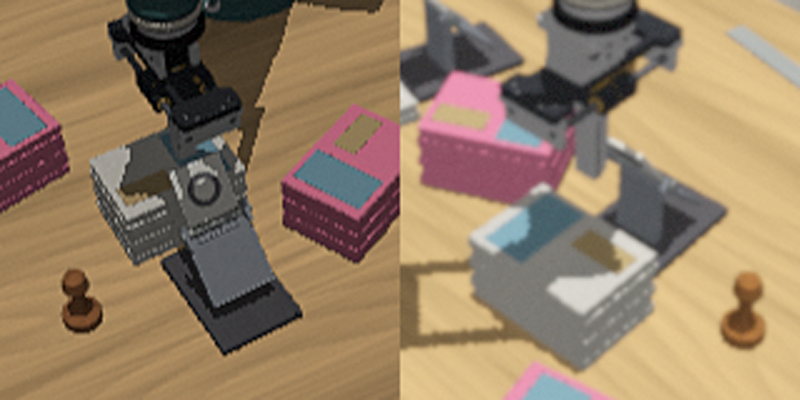

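The fingers are right behind the flag's free edge (side-crop (592,170)) and centred on it. Now I'll push it forward to about upright.

Call:
servo_tool(
  rows=[
    [[0, 0.08, 0], 0],
    [[0, 0.16, 0], 0],
    [[0, 0.24, -0.01], 0],
    [[0, 0.32, -0.02], 0],
    [[0, 0.4, -0.03], 0],
    [[0, 0.48, -0.04], 0],
    [[0, 0.56, -0.05], 0],
    [[0, 0.64, -0.05], 0],
    [[0, 0.72, -0.05], 0],
    [[0, 0.79, -0.05], 0],
    [[0, 0.79, -0.05], 0],
  ],
)

```text
time: 2.77
tool_pos: [0.4732, -0.233, 0.1392]
ee_rot: [3.141, -0.0, 1.642]
wrist_force: [-0.4, 0.4, -0.4]
width: 0.0002
```

```bash
python3 look.py l3
```

```text
2.8667 [ 0.4724 -0.233   0.1392] [-3.141 -0.     1.642] [-0.48 -0.29  0.6 ] 1.4583686582187241e-07
```

View pics/l3.png

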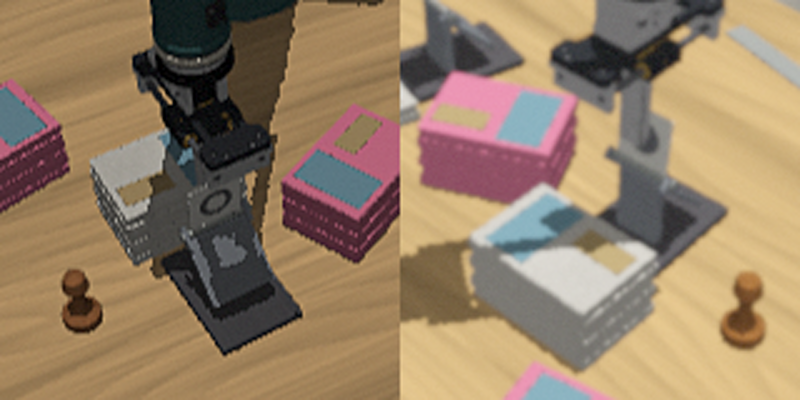

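The flag stands upright (scene-crop (215,205), ring side facing forward). I'll carry it on along the arc to horizontal.

Call:
servo_tool(
  rows=[
    [[0, 0.1, 0], 0],
    [[0, 0.2, 0], 0],
    [[0, 0.29, 0], 0],
    [[0, 0.36, 0.03], 0],
    [[0, 0.43, 0.055], 0],
    [[0, 0.5, 0.1], 0],
    [[0, 0.575, 0.15], 0],
    [[0, 0.63, 0.22], 0],
    [[0, 0.69, 0.29], 0],
    [[0, 0.72, 0.38], 0],
    [[0, 0.756, 0.47], 0],
    [[0, 0.756, 0.47], 0],
  ],
)

```text
time: 3.87
tool_pos: [0.5319, -0.2282, 0.0994]
ee_rot: [-3.139, -0.002, 1.642]
wrist_force: [0.1, -0.9, 0.2]
width: 0.0003
```

```bash
python3 look.py l4
```

```text
3.9667 [ 0.5322 -0.2287  0.1011] [-3.141e+00 -1.000e-03  1.642e+00] [-0.25 -0.37  0.59] 0.0005723538536951106
```

View pics/l4.png

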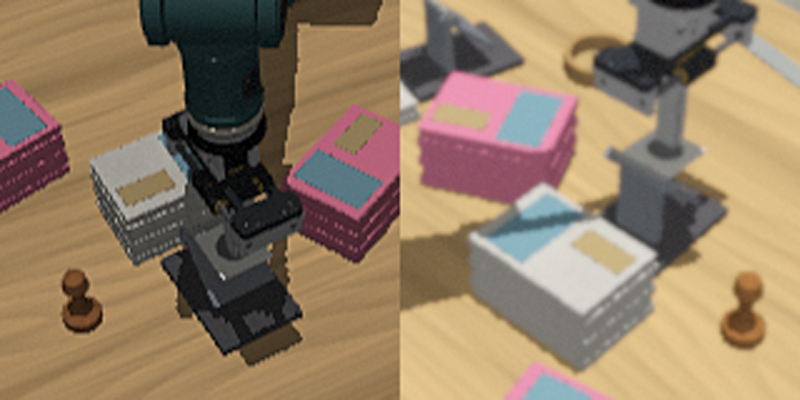

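The flag is now about level under the fingertips (side-crop (660,155)), disc side up. I'll press it down onto the face.

Call:
servo_tool(
  rows=[
    [[0, 0.02, 0.05], 0],
    [[0, 0.03, 0.1], 0],
    [[0, 0.04, 0.16], 0],
    [[0, 0.03, 0.22], 0],
    [[0, 0.01, 0.28], 0],
    [[0, -0.01, 0.33], 0],
    [[0, -0.02, 0.36], 0],
    [[0, -0.02, 0.38], 0],
    [[0, -0.02, 0.38], 0],
  ],
)

```text
time: 4.72
tool_pos: [0.5306, -0.2288, 0.071]
ee_rot: [-3.141, -0.001, 1.641]
wrist_force: [0.4, 0.1, 0.2]
width: 0.0004
```

```bash
python3 look.py l5
```

```text
4.8167 [ 0.531  -0.229   0.0715] [ 3.141 -0.     1.641] [-0.07 -0.43 -0.07] 0.000606675802343354
```

View pics/l5.png

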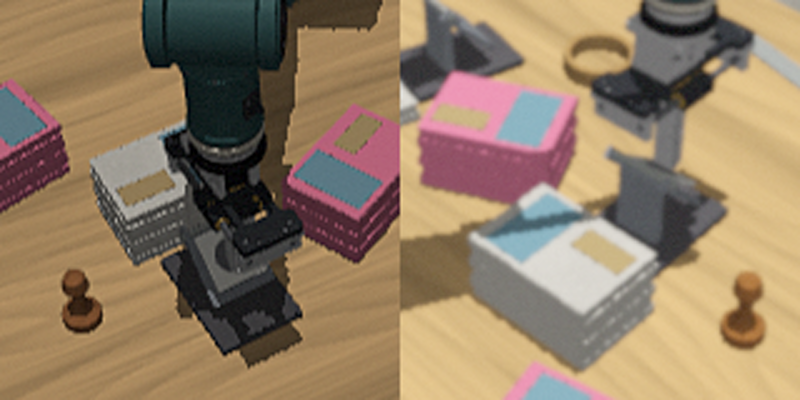

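Nearly flat, but no force felt yet. I'll press further in small steps along the face normal.

Call:
servo_tool(
  rows=[
    [[0, -0.02, 0.02], 0],
    [[0, -0.02, 0.02], 0],
    [[0, -0.02, 0.02], 0],
  ],
)

```text
time: 5.07
tool_pos: [0.5293, -0.2291, 0.07]
ee_rot: [3.141, 0.0, 1.641]
wrist_force: [0.1, -0.4, -0.4]
width: 0.0004
```

Call:
servo_tool(
  rows=[
    [[0, -0.02, 0.02], 0],
    [[0, -0.02, 0.02], 0],
    [[0, -0.02, 0.02], 0],
  ],
)

```text
time: 5.32
tool_pos: [0.5276, -0.2292, 0.0682]
ee_rot: [-3.141, -0.0, 1.641]
wrist_force: [-0.3, 0.8, -0.4]
width: 0.0004
```

Call:
servo_tool(
  rows=[
    [[0, -0.02, 0.02], 0],
    [[0, -0.02, 0.02], 0],
    [[0, -0.02, 0.02], 0],
  ],
)

```text
time: 5.57
tool_pos: [0.5259, -0.2293, 0.0665]
ee_rot: [-3.141, -0.0, 1.641]
wrist_force: [0.1, 0.2, 0.6]
width: -0.0
```

Run:
```python
from bench import robot
import numpy as np,cv2
print(np.mean([robot.get_obs()["wrist_force"] for _ in range(3)],0))
a=robot.snapshot("side")["pixels"][230:300,290:380,::-1]
cv2.imwrite("pics/l6.png",cv2.resize(a,None,fx=7,fy=7,interpolation=cv2.INTER_CUBIC))
print(robot.get_obs()["tool_pos"],robot.get_obs()["wrist_force"])
```

```text
[0.05522072 0.21727798 0.59839261]
[ 0.52592445 -0.2292758   0.06656419] [-0.2848641  -0.09403048  0.331774  ]
```

View pics/l6.png

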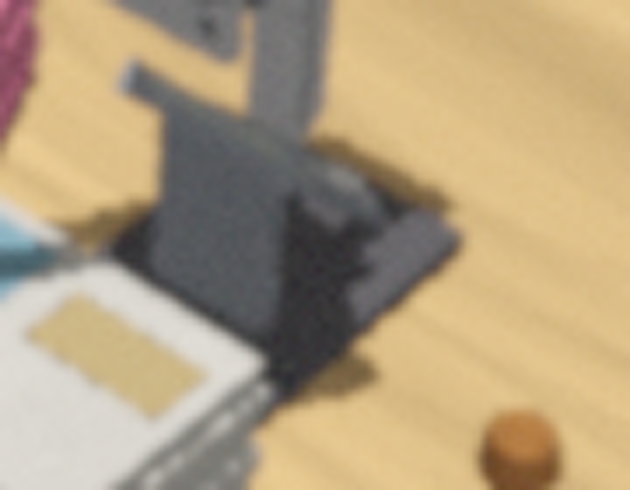

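Still no clear force. I'll keep pressing in small steps.

Call:
servo_tool(
  rows=[
    [[0, -0.02, 0.02], 0],
    [[0, -0.02, 0.02], 0],
    [[0, -0.02, 0.02], 0],
  ],
)

```text
time: 5.87
tool_pos: [0.5252, -0.2295, 0.0657]
ee_rot: [3.14, 0.0, 1.642]
wrist_force: [1.4, 1.2, 2.2]
width: 0.0005
```

Call:
servo_tool(
  rows=[
    [[0, -0.02, 0.02], 0],
    [[0, -0.02, 0.02], 0],
    [[0, -0.02, 0.02], 0],
  ],
)

```text
time: 6.12
tool_pos: [0.5252, -0.2295, 0.0656]
ee_rot: [3.136, 0.001, 1.642]
wrist_force: [2.7, 2.8, 6.1]
width: 0.0005
```

The fingers have stalled and the force has risen to 6 N, so the flag is against its stop. I'll retreat outward along the face normal, then up.

Call:
servo_tool(
  rows=[
    [[0, 0.1, -0.1], 0],
    [[0, 0.25, -0.25], 0],
    [[0, 0.4, -0.5], 0],
    [[0, 0.4, -0.9], 0],
    [[0, 0.4, -1], 0],
    [[0, 0.4, -1], 0],
  ],
)

```text
time: 6.62
tool_pos: [0.5563, -0.2283, 0.1467]
ee_rot: [3.137, 0.004, 1.641]
wrist_force: [-0.3, -0.3, 0.2]
width: 0.0003
```

Call:
servo_tool(
  rows=[
    [[0.3, 0, -0.3], 0],
    [[0.7, 0, -0.6], 0],
    [[1, 0, -0.8], 0],
    [[1, 0, -0.8], 0],
  ],
)

```text
time: 6.95
tool_pos: [0.5498, -0.1442, 0.2103]
ee_rot: [3.137, 0.0, 1.645]
wrist_force: [0.0, -0.3, 0.4]
width: 0.0005
```

Call:
servo_tool(
  rows=[
    [[0.3, 0, 0], 0],
    [[0.7, 0, 0], 0],
    [[1, 0, 0], 0],
    [[1, 0, 0], 0],
    [[1, 0, 0], 0],
  ],
)

```text
time: 7.37
tool_pos: [0.5425, -0.0675, 0.2051]
ee_rot: [-3.138, 0.0, 1.643]
wrist_force: [0.7, -1.3, -0.9]
width: 0.001
```

```bash
python3 look.py l7
python3 - <<'E'
from bench import robot
import cv2
for n in("scene","side"): cv2.imwrite(f"pics/{n}9.png",robot.snapshot(n)["pixels"][:,:,::-1])
a=cv2.imread("pics/scene9.png")[180:300,170:290];cv2.imwrite("pics/c9.png",cv2.resize(a,None,fx=5,fy=5,interpolation=cv2.INTER_CUBIC))
E
```

```text
7.4667 [ 0.5429 -0.0688  0.2058] [-3.139  0.     1.641] [-0.25 -0.99  0.78] 0.0004394356313462323
```

View pics/l7.png

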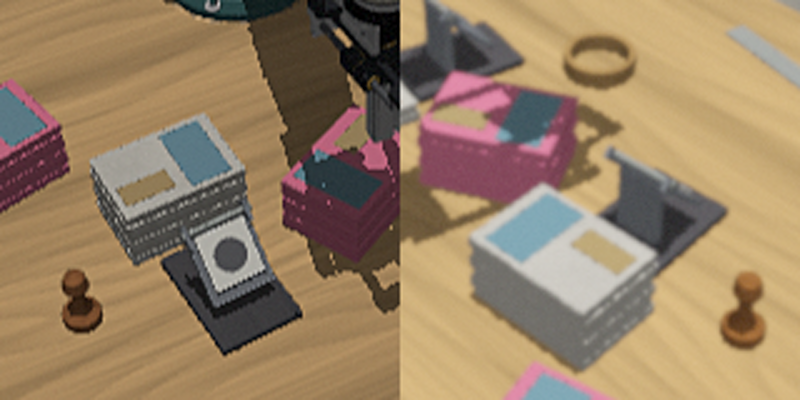

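View pics/c9.png

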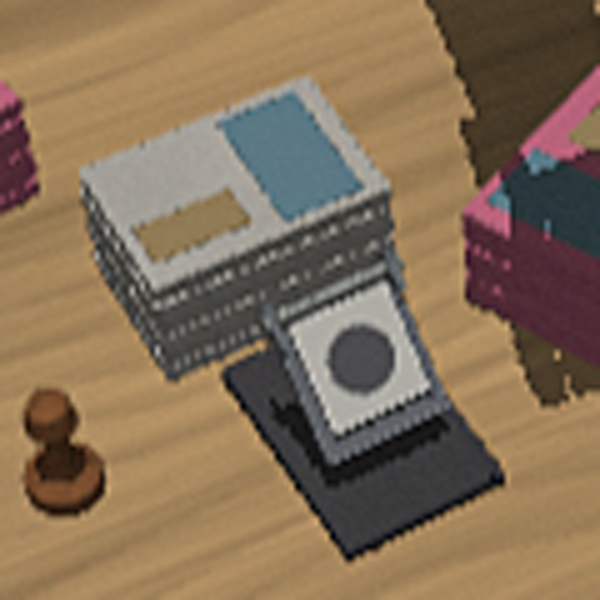

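View pics/scene9.png

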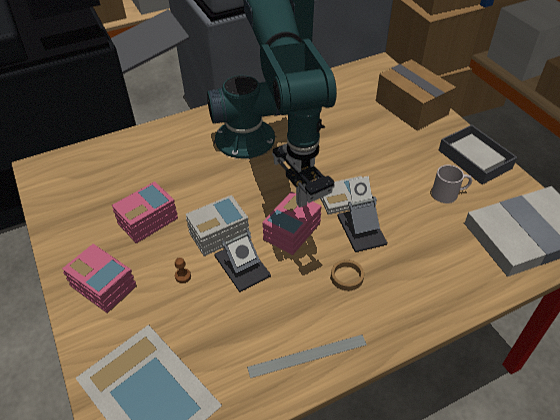

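The flag lies flat on the face with the disc showing (crop (362,358)). The base corners are on the same pixels as before, (348,552) and (502,475). Flag 2 still shows its ring at scene (360,188), and the arm is clear.

```bash
python3 -c "
from bench import robot
print(robot.get_obs()['qvel'].round(3)); print(robot.close_job())"
```

```text
[-0.003 -0.    -0.008  0.004  0.003  0.002]
the job is handed in; nothing more can be done
None
```

I pushed the flag at the taller white pile over its pivot with the shut fingers and pressed it onto the sloping face. The fingers stalled at about 6–7 N, which I took as the hinge stop. I then backed off and handed the job in at about 7.6 s.

- **Flag 1:** in the last pictures it lies flat on the face, disc side up. I judged the angle from the pictures and the stall, since the joint value cannot be read directly.
- **Marker 1 and pile 1:** both appear in the same pixel positions as at the start.
- **Other objects:** flag 2 still leans back, ring side up. The other pile, the mug, the tape and the stamp look undisturbed.
- **Arm:** it was clear of everything, and the wrist force was at noise level.

None of these checks failed or disagreed.

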